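# Shut and bolt the dispatch lane of a book packing bench

### The job

Shut the roller lane for the courier: push the carton that sticks out of the lane's mouth back until all of it is inside, without running it into the carton waiting behind, and flick the kick-down stop that props the gate open right up so that it stays up. Then swing the gate shut, lift the bolt's handle over the bump, slide the bolt fully home into the keep on the post and let the handle drop down behind the bump. Leave the books, the scanner, the tape roll and the mug on the bench where they are.

Things in the scene. Friction and masses are not known exactly. Their poses are not given: they have to be found in the camera images.
- lane_mouth (a point): Roller lane: low level conveyor on the bench, 250 mm clear between its side channels, 620 mm long; free-turning steel rollers, tops 85 mm up, channel tops 100 mm up. Point: middle of the mouth (line across the channels' ends) at roller-top height. x: across the lane towards the hinge post; y: level, out of the mouth; z: up. Place and yaw vary.
- carton_center (a point): Centre of the taped cardboard carton to push in: 170 (x, across the lane) x 230 (y, along it) x 70 mm high, up to 1 kg, at the mouth, sticking 40 to 70 mm out at the start. Fully inside once this point is 120 mm behind lane_mouth. The next carton waits on the rollers about 370 mm behind the mouth, so it meets it at about 250 mm. It stops soon when no longer pushed.
- gate_hinge (a point): Point on the upright hinge pin, 180 mm above the bench; the pin is at x 140, y 40 mm in lane_mouth's axes. Turns with the gate: -x points along the leaf to its free end, +y is the normal of the leaf's outer face (facing out of the lane when shut), z up. The leaf is a steel bar gate: 285 mm long from the pin, 16 mm thick (8 mm each side of the pin), 25 to 180 mm above the bench.
- gate_top (a point): Upper face of the gate's top rail, 250 mm from the hinge pin, 180 mm above the bench. The rail is a 16 x 16 mm bar, to be pushed from either side or pinched from above. Other parts on the outer face stay under 135 mm above the bench while the handle is down.
- gate (a joint): Opening angle of the gate: 0 shut across the mouth, 1.6 fully open, 1.15 to 1.45 at the start; opens clockwise seen from above, outwards. Light friction (about 1 N at the free end), stays where left. It will not close while the stop's foot stands in the black ribbed rubber pad (130 x 90 x 6 mm) on the bench before the mouth.
- stop (a joint): Kick-down stop, turning on a level pivot on the INNER face of the gate (-y side of gate_hinge). Near 0 (-0.07 to 0.01): down, foot caught in the ribs, leg about 0.92 rad below level. It swings up away from the leaf: level at 0.92, upright at 2.49, end stop at 2.58, where it rests leaning back on the gate. Under 1 N at the grip moves it; let go short of about 2.15 it drops down again.
- stop_grip (a point): Point on the stop's leg, mid thickness, 105 mm from the pivot. Leg: flat aluminium bar 20 mm wide (its x axis, parallel to the leaf), 10 mm thick, 148 mm from pivot to the end of its black rubber foot. Pivot: 135 mm from the hinge pin along the leaf, 22 mm inside its middle plane, 125 mm up. With the leg down this point is 40 mm up, 86 mm inside the middle plane; folded up, the foot is 275 mm up.
- bolt (a joint): Travel of the gate bolt: 0 drawn back (0 to 0.006 at the start), 0.055 fully home, rod through the keep on the post opposite the hinge post (both posts 180 mm high). Slides along the leaf towards its free end (-x of gate_hinge), 1.5 N friction. With the handle down the bump stops it at about 0.008; the handle can lie down again only beyond about 0.047.
- handle (a joint): Turn of the bolt's handle about the rod: 0 lying level, positive lifted, at most 1.2. It must be lifted more than 0.3 to pass over the bump and falls back by its own weight when let go.
- bolt_grip (a point): Middle of the handle's barrel, 22 mm thick, 36 mm long, 88 mm from the rod's axis, standing out level along +y of gate_hinge (OUTER face). Rod axis: along the leaf, 26 mm outside its middle plane, 120 mm up. At the start this point is about 145 mm from the pin along the leaf. The bump, 24 mm wide, 10 mm above the handle's underside, is 35 to 55 mm from the rod; the barrel is free all round.
- lone_book: One thick paperback lying on the bench in front of the lane, 205 x 135 x 30 mm; origin under its centre. To be left alone.
- bundle: Pile of four paperbacks stuck together in one bundle, 125 x 190 x 108 mm; origin under its centre. To be left alone.
- scanner: Hand scanner standing on its base, 95 x 62 x 160 mm; origin under its base. To be left alone.
- tape_roll: Roll of brown tape lying flat, 110 mm across, 48 mm high; origin under its centre. To be left alone.
- mug: White mug, 82 mm across, 95 mm high; origin under its centre. To be left alone.
- carton: The same carton as carton_center; origin under its centre.

How it is judged:
By the outcome, as a careful person would: the job done as asked, in the order asked, and still so for the second after the job is handed in, with the robot touching nothing.
It also fails if it takes over 72 s, if anything falls off the work surface, if the arm or the gripper's body presses on something with over 40 N, if the wrist force passes 120 N, or if a joint passes its speed limit or range.

### The arm

A 7-joint arm with a two-finger parallel gripper is mounted at the origin on the work surface. World frame = base frame: x ahead of the robot, y to its left, z up, the work surface at z = 0. Lengths are in m, angles in rad, forces in N, time in s.
With the tool pointing down it reaches from about 0.425 to 0.875 m from the base axis. Payload 4.7 kg.
Tool frame: the origin (TCP) lies at the very end of the fingers, on their centre line; the grasp point (between the pads) lies 19 mm behind it; z points along the fingers, y is the direction in which the jaws open and shut (so a half turn about z gives the same grasp; the last joint's range is limited). The gripper opens to 87 mm and grips with 3 to 60 N. Pads are 19 mm wide; open, the fingers measure 117 mm over their backs; the gripper's body (75 mm by 190 mm) begins 51 mm behind the grasp point.
Start: joints at [1.291, 0.321, -0.07, 1.45, 0.023, 1.371, -0.057], TCP at [0.188, -0.622, 0.223] pointing down, gripper open.
Joint ranges: [-2.86, 2.86], [-0.3, 2.09], [-1.38, 1.24], [0.06, 2.45], [-1.56, 4.7], [0.09, 2.05], [-2.69, 2.69]. Speed limits (rad/s): [2.57, 2.57, 3.14, 3.14, 3.14, 3.14, 3.14].

### API

Orientations are given as a unit quaternion [w, x, y, z].
In Python, from cell import movep, move_straight, goto_joints, gripper_to, dwell, solve_ik, observe, read_camera, Unreachable, hand_in gives the robot as it stands. Calls block until the motion is done:
- movep(position, orientation): joint-space move of the TCP to a pose.
- move_straight(position, vel=0.15, frame=None, guard=None): straight line of the TCP; frame=None keeps the orientation; vel is the mean speed in m/s. With guard (N) it stops when the force on the tool has changed by that much, and returns True; else False.
- goto_joints(angles): joint-space move.
- gripper_to(opening, f_grip=None): opening from 0.0 (shut) to 1.0 (fully open); f_grip is the grip in N (None keeps the last); returns when the fingers have stopped.
- dwell(seconds).
- solve_ik(position, orientation): joint angles nearest the present ones, or None.
- observe(): the state.
- read_camera(name): name is "side" or "top" or "wrist"; returns a dict with "img" (400x640x3 uint8, red, green, blue), "fx", "fy", "cx", "cy" (pixels), "world_from_camera" (4x4, takes a point from camera to world coordinates); the wrist camera has in their place "T_tool_cam" (4x4, takes a point from camera to tool coordinates, whose origin is the TCP and whose axes are the flange's). Camera axes: x right, y up, looking along -z (the intrinsics and any distortion apply to the point x, -y, -z); pixel columns grow to the right and rows downward; lengths in m; the calibration is good to about 2 mm. A picture is of the moment at which its call begins: read the wrist's pose just before it. There is no depth.
A pose or a line that the arm cannot do raises Unreachable and nothing moves.
- hand_in(): hands the job in, once; it reports no verdict.
The state is a dict: "clock": time; "joint_pos": joint angles; "dq": joint speeds; "joint_torque": joint torques, N m; "position": TCP position; "tcp_rot": TCP orientation; "contact_force": force on the tool from outside, world axes, zero at the start; "ft_torque": the same for the moment, N m; "opening": opening from 0.0 (shut) to 1.0 (fully open).
Only numpy, scipy, OpenCV 4.12 (cv2) and the standard library are available. Lean on these libraries where they do the work, as an engineer would, in place of code of your own. Each camera call takes 0.05 s, during which the arm holds its last target.

## Working session

There is one attempt and no reset: what is moved stays moved. The work goes in short steps, each a Python script; the robot and the scene stay as the last script left them, time stands still between calls to the robot, and variables do not carry over. Pictures are saved under pics/ and viewed, and the job is handed in when it is done.

```bash
ls; mkdir -p pics
python3 - <<'E'
from cell import *
import cv2
for n in("side","top","wrist"):
    c=read_camera(n); cv2.imwrite(f"pics/{n}0.png",c["img"][:,:,::-1])
    print(n,{k:v for k,v in c.items() if k!="img"})
print(observe())
E
```

```text
pics
side {'fx': 421.3092971016184, 'fy': 421.3092971016184, 'cx': 317.87148170902736, 'cy': 198.2596521681036, 'world_from_camera': array([[ 0.90779446,  0.32498959, -0.26512448,  0.26941871],
       [-0.41901431,  0.67510775, -0.60717093, -0.49247328],
       [-0.01833664,  0.66227735,  0.74903436,  0.88589021],
       [ 0.        ,  0.        ,  0.        ,  1.        ]])}
top {'fx': 372.32000111774414, 'fy': 372.32000111774414, 'cx': 324.25797011818884, 'cy': 198.5115436863325, 'world_from_camera': array([[-0.02858035,  0.99580672, -0.08690307,  0.44712721],
       [-0.99946407, -0.02985668, -0.01342235,  0.1285585 ],
       [-0.0159607 ,  0.08647288,  0.99612635,  1.27388213],
       [ 0.        ,  0.        ,  0.        ,  1.        ]])}
wrist {'fx': 322.33900603806654, 'fy': 322.33900603806654, 'cx': 323.49309589798673, 'cy': 201.52816899408427, 'T_tool_cam': array([[-5.89424973e-05,  9.53806020e-01,  3.00423155e-01,
         8.36053457e-02],
       [ 9.99999960e-01, -2.73033798e-05,  2.82883065e-04,
         2.99586603e-04],
       [ 2.78018138e-04,  3.00423160e-01, -9.53805980e-01,
        -1.62854033e-01],
       [ 0.00000000e+00,  0.00000000e+00,  0.00000000e+00,
         1.00000000e+00]])}
{'clock': 0.15, 'joint_pos': array([ 1.29112698,  0.32163258, -0.07006988,  1.45138628,  0.02259758,
        1.37077008, -0.0569293 ]), 'dq': array([ 0.00130377, -0.00326708, -0.0005998 , -0.0038808 , -0.00061034,
        0.00144168, -0.00118216]), 'joint_torque': array([-9.92104447e-06, -4.91795039e+01, -4.04674010e-01, -3.12876213e+01,
       -6.39511971e-02,  4.05115506e-02,  1.04710346e-04]), 'position': array([ 0.18804675, -0.62178306,  0.22172998]), 'tcp_rot': array([-6.89796798e-04,  9.89233025e-01,  1.46347277e-01, -1.45982315e-04]), 'contact_force': array([-0.40348637,  0.54587549, -0.85424034]), 'ft_torque': array([-0.00231047,  0.00742135, -0.01921193]), 'opening': 1.0035075774351179}
```

View pics/side0.png

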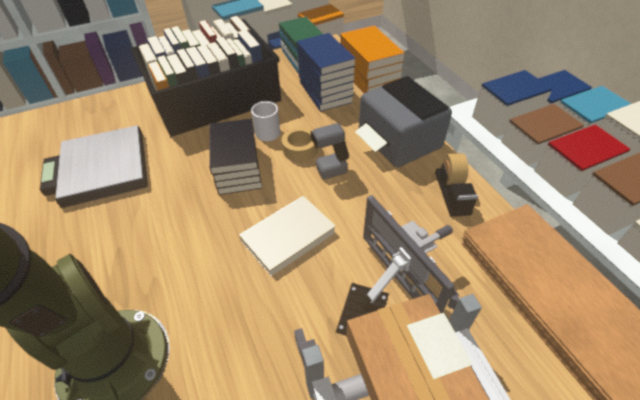

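View pics/top0.png

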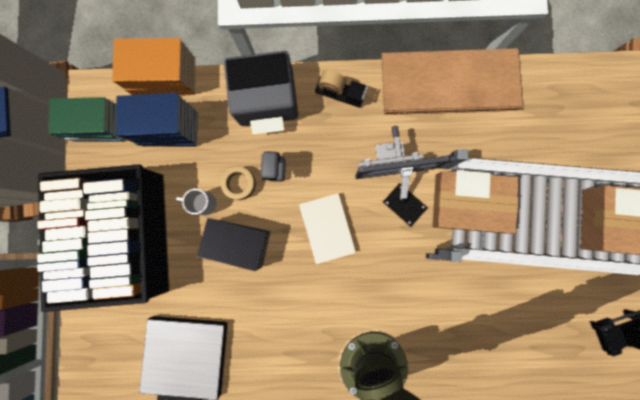

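View pics/wrist0.png

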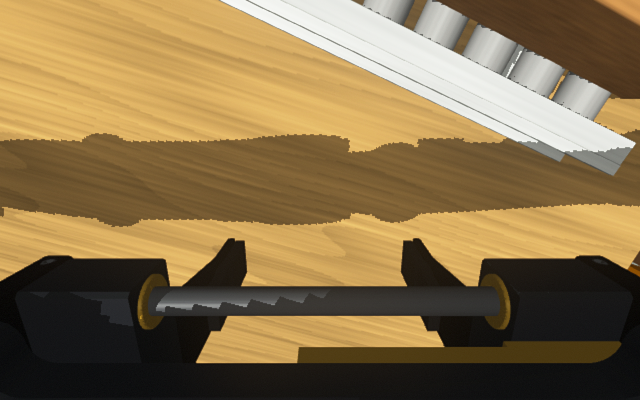

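The top view shows the lane running right (-y), with its hinge post near (460,155), the keep post near (435,256), the gate leaf from (460,155) to (360,170) and the stop foot near (405,200). I'll enlarge it.

Run:
```python
import cv2
a=cv2.imread("pics/top0.png")[110:280,330:530]; cv2.imwrite("pics/tc.png",cv2.resize(a,None,fx=3.9,fy=3.5,interpolation=cv2.INTER_CUBIC)[:600,:800])
a=cv2.imread("pics/top0.png")[110:260,340:540]; cv2.imwrite("pics/tc.png",cv2.resize(a,None,fx=4,fy=4,interpolation=cv2.INTER_CUBIC))
a=cv2.imread("pics/side0.png")[190:400,280:500]; cv2.imwrite("pics/sc.png",cv2.resize(a,(629,600),interpolation=cv2.INTER_CUBIC))
```

```text
(no output)
```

View pics/tc.png

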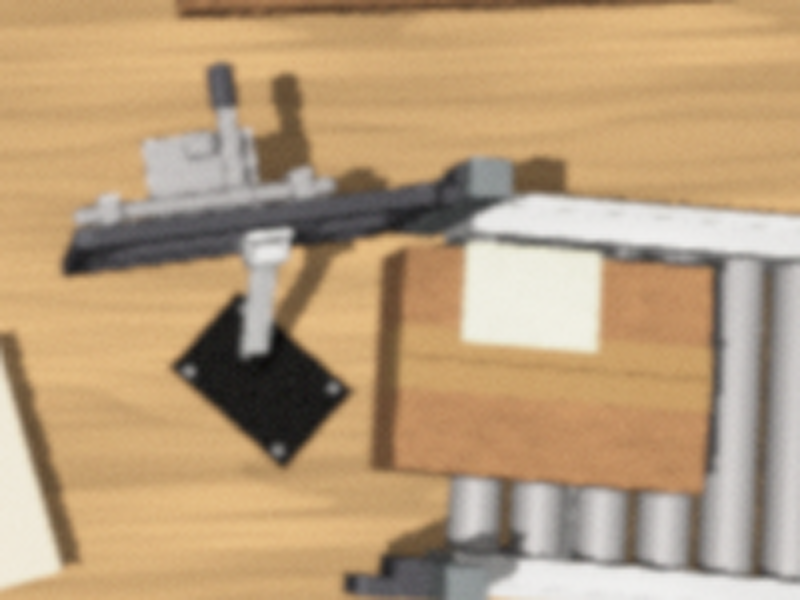

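View pics/sc.png

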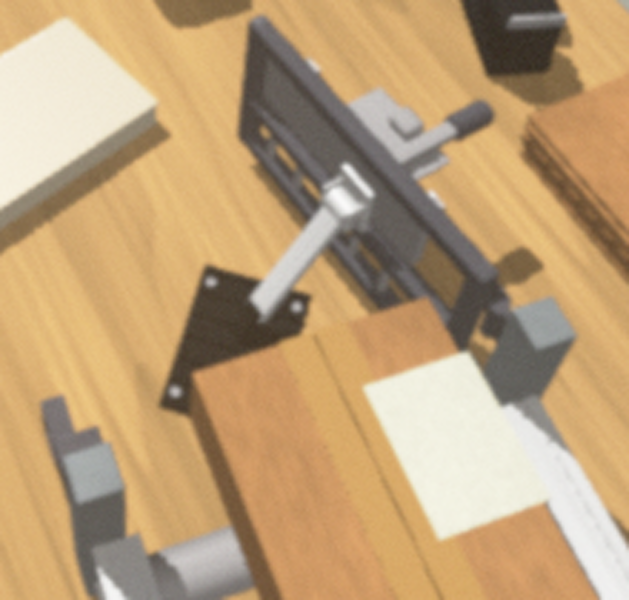

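Run:
```python
import cv2
a=cv2.imread("pics/top0.png")[140:290,420:640]; cv2.imwrite("pics/tc2.png",cv2.resize(a,None,fx=3.6,fy=3.6,interpolation=cv2.INTER_CUBIC))
```

```text
(no output)
```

View pics/tc2.png

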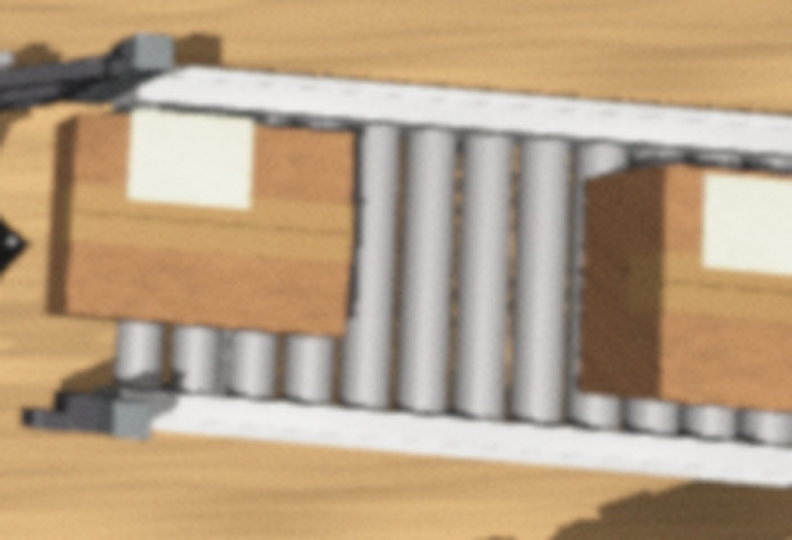

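```bash
cat > h.py <<'E'
import numpy as np, cv2
from scipy.optimize import least_squares
from scipy.spatial.transform import Rotation as R
CAM={"side":(421.3093,317.8715,198.2597,np.array([[ 0.90779446,0.32498959,-0.26512448,0.26941871],[-0.41901431,0.67510775,-0.60717093,-0.49247328],[-0.01833664,0.66227735,0.74903436,0.88589021],[0,0,0,1]])),
"top":(372.32,324.258,198.5115,np.array([[-0.02858035,0.99580672,-0.08690307,0.44712721],[-0.99946407,-0.02985668,-0.01342235,0.1285585],[-0.0159607,0.08647288,0.99612635,1.27388213],[0,0,0,1]]))}
def proj(n,p):
    f,cx,cy,T=CAM[n]; q=(np.asarray(p)-T[:3,3])@T[:3,:3]
    return np.array([cx+f*q[0]/-q[2], cy-f*q[1]/-q[2]])
def unproj(n,uv,z):
    f,cx,cy,T=CAM[n]; d=T[:3,:3]@np.array([(uv[0]-cx)/f,-(uv[1]-cy)/f,-1]); o=T[:3,3]
    return o+d*(z-o[2])/d[2]
E
python3 - <<'E'
from h import *
c2=lambda u,v:np.array([420+u/3.6,140+v/3.6]); c1=lambda u,v:np.array([340+u/4,110+v/4]); s=lambda u,v:np.array([280+u*.3498,190+v*.35])
for nm,p,z in [("hin a",c2(190,108),.1),("hin b",c2(780,154),.1),("kin a",c2(180,393),.1),("kin b",c2(780,439),.1),("hout a",c2(190,67),.1),("hout b",c2(780,117),.1),
 ("hpost",c2(149,52),.18),("kpost",c2(131,417),.18),("carton NE",c2(355,130),.155),("SE",c2(345,334),.155),("NW",c2(80,113),.155),("SW",c2(68,312),.155),("next",c2(665,168),.155),("next",c2(660,397),.155),
 ("foot",c1(255,357),.008),("barrel",c1(222,85),.12),("roll1",c2(137,390),.085)]:
    print(nm,unproj("top",p,z).round(4))
for nm,p,z in [("foot",s(265,315),.008),("barrel",s(470,120),.12),("leaf top free",s(258,18),.18),("leaf top hinge",s(495,270),.18),("hpost",s(545,320),.18),("kpost",s(90,470),.18)]: print("side",nm,unproj("side",p,z).round(4))
E
```

```text
hin a [ 0.626  -0.3283  0.1   ]
hin b [ 0.5697 -0.836   0.1   ]
kin a [ 0.3779 -0.3041  0.1   ]
kin b [ 0.3248 -0.8114  0.1   ]
hout a [ 0.6625 -0.3306  0.1   ]
hout b [ 0.6021 -0.8392  0.1   ]
hpost [ 0.6614 -0.2666  0.18  ]
kpost [ 0.3646 -0.2342  0.18  ]
carton NE [ 0.5948 -0.4426  0.155 ]
SE [ 0.4256 -0.422   0.155 ]
NW [ 0.6163 -0.2149  0.155 ]
SW [ 0.4502 -0.1957  0.155 ]
next [ 0.5551 -0.6954  0.155 ]
next [ 0.3671 -0.6739  0.155 ]
foot [ 0.5469 -0.1246  0.008 ]
barrel [ 0.7537 -0.0864  0.12  ]
roll1 [ 0.3807 -0.2724  0.085 ]
side foot [ 0.5627 -0.1177  0.008 ]
side barrel [ 0.7547 -0.0873  0.12  ]
side leaf top free [0.6274 0.0342 0.18  ]
side leaf top hinge [ 0.6579 -0.2274  0.18  ]
side hpost [ 0.6645 -0.2704  0.18  ]
side kpost [ 0.3623 -0.2347  0.18  ]
```

```bash
cat >> h.py <<'E'
yaw=-0.108   # lane x axis angle
LX=np.array([np.cos(yaw),np.sin(yaw),0]); LY=np.array([-np.sin(yaw),np.cos(yaw),0]); Z=np.array([0,0,1.])
PIN=np.array([.658,-.247,0])
def mouth(): return PIN-.14*LX-.04*LY
def lane(x,y,z): return mouth()+x*LX+y*LY+z*Z
def gax(th):
    a=yaw-th; x=np.array([np.cos(a),np.sin(a),0]); return x,np.array([-x[1],x[0],0])
def gate(along,out,z,th):
    x,y=gax(th); return PIN-along*x+out*y+z*Z
def quat(jaw,flip=False):
    y=np.asarray(jaw,float)*(-1 if flip else 1); y=y/np.linalg.norm(y); z=-Z; x=np.cross(y,z)
    q=R.from_matrix(np.c_[x,y,z]).as_quat(); return np.r_[q[3],q[:3]]
E
python3 - <<'E'
from h import *
import h
from cell import solve_ik
TH=1.346
for n in("top","side"):
    im=cv2.imread(f"pics/{n}0.png"); S=3
    o=(340,110) if n=="top" else (290,190)
    im=cv2.resize(im[o[1]:o[1]+190,o[0]:o[0]+230],None,fx=S,fy=S,interpolation=cv2.INTER_CUBIC)
    def L(pts,c):
        p=np.array([(proj(n,q)-o)*S for q in pts]).astype(int); cv2.polylines(im,[p],False,c,1)
    for s in(-.008,.008):
        L([gate(0,s,.18,TH),gate(.285,s,.18,TH),gate(.285,s,.025,TH),gate(0,s,.025,TH)],(0,0,255))
    L([gate(.135,-.022,.125,TH),gate(.135,-.112,.007,TH)],(0,255,0))
    L([gate(.148,.026,.12,TH),gate(.148,.132,.12,TH)],(255,0,0))
    for s in(-.125,.125): L([lane(s,0,.1),lane(s,-.5,.1)],(255,0,255))
    L([lane(-.125,0,.085),lane(.125,0,.085)],(255,0,255))
    L([lane(.14,.04,0),lane(.14,.04,.18)],(0,255,255))
    cv2.imwrite(f"pics/ov_{n}.png",im)
for nm,p in [("next",(420+582/3.6,140+175/3.6)),("next",(420+580/3.6,140+392/3.6))]:
    w=unproj("top",p,.085)-mouth(); print(w@LX,w@LY)
w=np.array([.5217,-.3188,0])-mouth(); print("carton",w@LX,w@LY)
def chk(nm,p,jaw):
    for f in(0,1):
        q=solve_ik(p,quat(jaw,f)); print(nm,np.round(p,3),f,None if q is None else np.round(q,2))
g0=gax(0); g1=gax(TH)
chk("push0",lane(.01,.10,.125),LX);chk("push1",lane(.01,-.03,.125),LX)
chk("stop0",gate(.135,-.086,.021,TH),g1[0]);chk("stop1",gate(.135,-.02,.21,TH),g1[0])
for th in(1.346,.7,0):
  chk("gate",gate(.24,.025,.15,th),gax(th)[1])
chk("bolt",gate(.148,.114,.101,0),g0[0]);chk("bolt",gate(.205,.1,.15,0),g0[0])
E
```

```text
0.08650916343297974 -0.3953379748929017
-0.10396460772456899 -0.397491363515401
carton 0.01223346349142487 -0.04607346948161748
push0 [ 0.535 -0.173  0.125] 0 [ 0.8   0.26 -0.61  1.78  0.16  1.16  0.03]
push0 [ 0.535 -0.173  0.125] 1 [-0.73  0.42  1.22  1.83 -0.42  1.2  -2.62]
push1 [ 0.521 -0.303  0.125] 0 [ 0.9   0.33 -0.51  1.68  0.17  1.18  0.25]
push1 [ 0.521 -0.303  0.125] 1 [-0.36  0.46  1.07  1.72 -0.43  1.21 -2.43]
stop0 [ 0.557 -0.123  0.021] 0 [ 0.63  0.39 -0.55  1.84  0.24  0.97 -1.47]
stop0 [ 0.557 -0.123  0.021] 1 [ 0.81  0.45 -0.76  1.84  0.36  1.    1.58]
stop1 [ 0.622 -0.115  0.21 ] 0 [ 0.61  0.35 -0.6   1.5   0.2   1.36 -1.45]
stop1 [ 0.622 -0.115  0.21 ] 1 [ 0.75  0.39 -0.79  1.49  0.28  1.37  1.63]
gate [ 0.655 -0.006  0.15 ] 0 [ 0.55  0.49 -0.79  1.51  0.35  1.29 -0.16]
gate [ 0.655 -0.006  0.15 ] 1 [-0.79  0.57  1.07  1.56 -0.51  1.32 -2.69]
gate [ 0.51  -0.056  0.15 ] 0 [ 0.8   0.14 -0.79  1.86  0.11  1.19  0.73]
gate [ 0.51  -0.056  0.15 ] 1 [ 0.7   0.13 -0.68  1.86  0.09  1.18 -2.39]
gate [ 0.422 -0.196  0.15 ] 0 [ 0.98  0.   -0.6   1.97  0.    1.17  1.85]
gate [ 0.422 -0.196  0.15 ] 1 [ 0.83 -0.   -0.45  1.97 -0.    1.17 -1.3 ]
bolt [ 0.523 -0.118  0.101] 0 [ 0.76  0.23 -0.66  1.86  0.16  1.1  -0.06]
bolt [ 0.523 -0.118  0.101] 1 None
bolt [ 0.465 -0.125  0.15 ] 0 [ 0.84  0.04 -0.64  1.93  0.03  1.17  0.08]
bolt [ 0.465 -0.125  0.15 ] 1 None
```

View pics/ov_top.png

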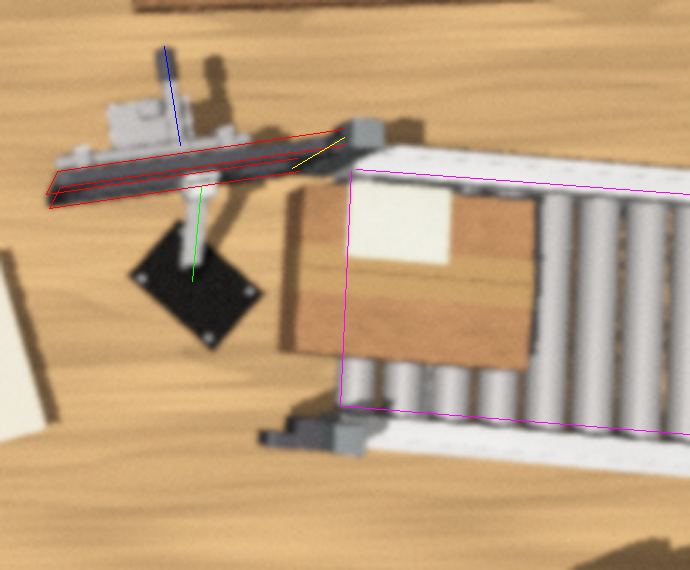

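View pics/ov_side.png

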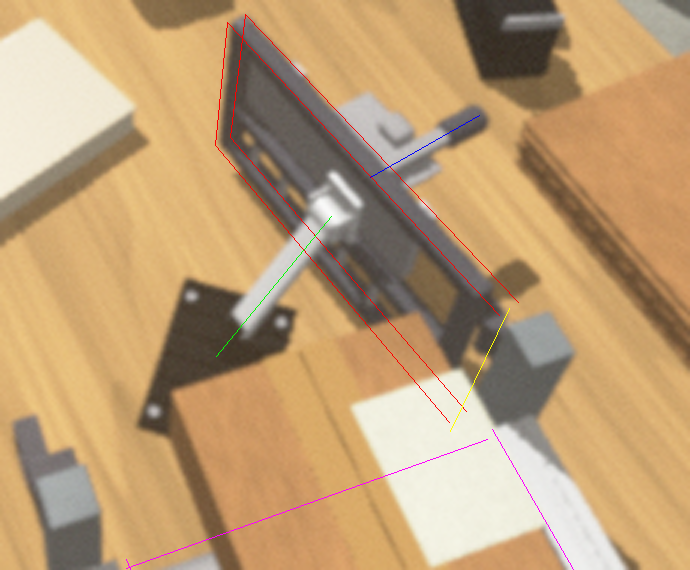

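The overlay agrees with both views to about 5–8 mm, with the pin slightly too far out. I'll shift it by 4 mm and push the carton.

```bash
sed -i 's/PIN=np.array(\[.658/PIN=np.array([.654/' h.py
python3 - <<'E'
from h import *
from cell import *
q=quat(LX)
move_straight([.188,-.622,.30],vel=.3)
movep(lane(.012,.105,.30),q)
move_straight(lane(.012,.105,.125),vel=.2)
print(move_straight(lane(.012,.05,.125),vel=.1,guard=12), observe()["contact_force"])
print(move_straight(lane(.012,-.033,.125),vel=.06,guard=15), observe()["contact_force"],observe()["position"])
dwell(.2)
move_straight(lane(.012,.10,.125),vel=.25)
move_straight(lane(.012,.10,.36),vel=.3)
o=observe();print(o["clock"])
c=read_camera("top");cv2.imwrite("pics/top1.png",c["img"][:,:,::-1])
c=read_camera("wrist");cv2.imwrite("pics/w1.png",c["img"][:,:,::-1])
a=c["img"][0:1]
im=cv2.imread("pics/top1.png")[110:280,340:540];cv2.imwrite("pics/t1c.png",cv2.resize(im,None,fx=3.5,fy=3.5,interpolation=cv2.INTER_CUBIC))
E
```

```text
False [ 0.75601975 -0.17116942 -0.25862364]
False [-0.4299147  -0.20430865  0.03970954] [ 0.51893039 -0.30563255  0.12498065]
7.6833
```

View pics/t1c.png

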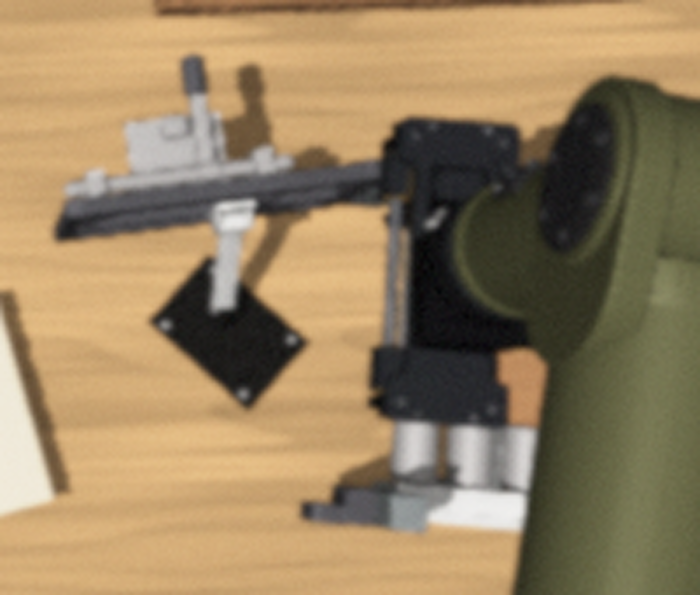

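View pics/w1.png

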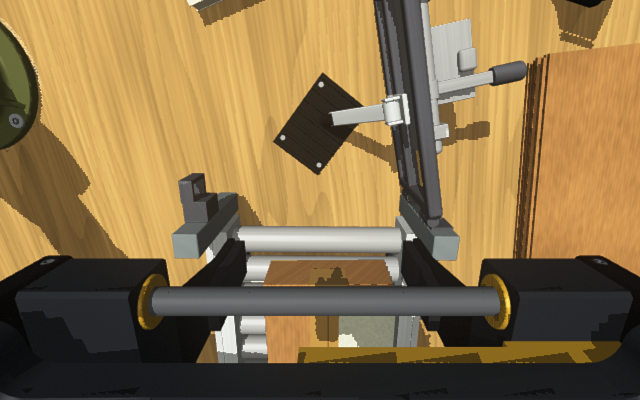

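The wrist view shows the carton inside (front edge near row 262), the stop leg from (393,110) to (332,118), the barrel at (508,72), and the leaf running from (435,222) up to (413,0). I'll use it to refine the model.

```bash
cat >> h.py <<'E'
WT=np.array([[-5.89424973e-05,9.53806020e-01,3.00423155e-01,8.36053457e-02],[9.99999960e-01,-2.73033798e-05,2.82883065e-04,2.99586603e-04],[2.78018138e-04,3.00423160e-01,-9.53805980e-01,-1.62854033e-01],[0,0,0,1]])
def setw(o):
    q=np.asarray(o["tcp_rot"]); T=np.eye(4); T[:3,:3]=R.from_quat(np.r_[q[1:],q[0]]).as_matrix(); T[:3,3]=o["position"]
    CAM["wrist"]=(322.339,323.493,201.528,T@WT)
E
python3 - <<'E'
from h import *
from cell import *
im=cv2.imread("pics/w1.png"); cv2.imwrite("pics/w1c.png",cv2.resize(im[0:290,160:540],None,fx=2.05,fy=2.05,interpolation=cv2.INTER_CUBIC))
o=observe(); setw(o); print(o["clock"],o["position"])
im=cv2.resize(im,None,fx=2,fy=2)
TH=1.346
def L(pts,c):
    p=np.array([proj("wrist",q)*2 for q in pts]).astype(int); cv2.polylines(im,[p],False,c,1)
for s in(-.008,.008): L([gate(0,s,.18,TH),gate(.285,s,.18,TH)],(0,0,255)); L([gate(.285,s,.025,TH),gate(0,s,.025,TH)],(0,255,255))
L([gate(.135,-.022,.125,TH),gate(.135,-.112,.007,TH)],(0,255,0))
L([gate(.148,.026,.12,TH),gate(.148,.132,.12,TH)],(255,0,0))
L([lane(-.125,0,.1),lane(.125,0,.1)],(255,0,255))
for s in(-.125,.125): L([lane(s,0,.1),lane(s,-.15,.1)],(255,0,255))
cv2.imwrite("pics/w1o.png",im[0:580,320:1100])
E
```

```text
7.7833 [ 0.53223177 -0.17390175  0.35769711]
```

View pics/w1o.png

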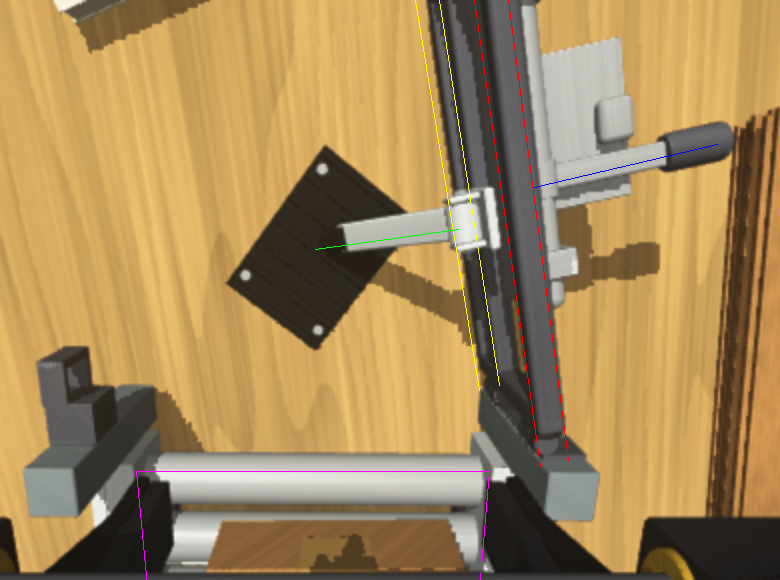

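```bash
sed -i 's/PIN=np.array(\[.654,-.247/PIN=np.array([.653,-.242/' h.py
python3 - <<'E'
from h import *
from cell import *
im=cv2.imread("pics/w1.png")
o=observe(); setw(o)
for uv in((270,260),(385,260)):
    w=unproj("wrist",uv,.155)-mouth(); print("carton front",w@LX,w@LY)
im=cv2.resize(im,None,fx=2,fy=2)
TH=1.31
def L(pts,c):
    p=np.array([proj("wrist",q)*2 for q in pts]).astype(int); cv2.polylines(im,[p],False,c,1)
for s in(-.008,.008): L([gate(0,s,.18,TH),gate(.285,s,.18,TH)],(0,0,255)); L([gate(.285,s,.025,TH),gate(0,s,.025,TH)],(0,255,255))
L([gate(.135,-.022,.125,TH),gate(.135,-.112,.007,TH)],(0,255,0))
L([gate(.146,.026,.12,TH),gate(.146,.132,.12,TH)],(255,0,0))
cv2.imwrite("pics/w1o2.png",im[0:580,320:1100])
E
```

```text
carton front -0.05553863032820033 -0.013988636847777892
carton front 0.0894226040732411 -0.01378977648138667
```

View pics/w1o2.png

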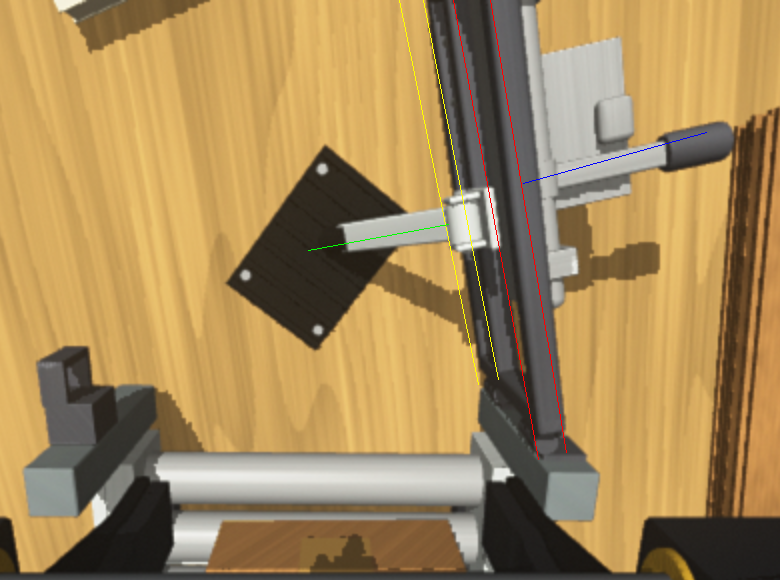

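```bash
sed -i 's/PIN=np.array(\[.653,-.242/PIN=np.array([.653,-.243/' h.py
python3 - <<'E'
from h import *
from cell import *
im=cv2.imread("pics/w1.png")
o=observe(); setw(o)
for uv in((270,260),(385,260)):
    w=unproj("wrist",uv,.085)-mouth(); print("carton front",w@LX,w@LY)
im=cv2.resize(im,None,fx=2,fy=2)
TH=1.375
def L(pts,c):
    p=np.array([proj("wrist",q)*2 for q in pts]).astype(int); cv2.polylines(im,[p],False,c,1)
for s in(-.008,.008): L([gate(0,s,.18,TH),gate(.285,s,.18,TH)],(0,0,255)); L([gate(.285,s,.025,TH),gate(0,s,.025,TH)],(0,255,255))
L([gate(.135,-.022,.125,TH),gate(.135,-.112,.007,TH)],(0,255,0))
L([gate(.146,.026,.12,TH),gate(.146,.132,.12,TH)],(255,0,0))
cv2.imwrite("pics/w1o3.png",im[0:580,320:1100])
E
```

```text
carton front -0.06887563848591459 -0.049774616206132855
carton front 0.1038383024605015 -0.04953768418965756
```

View pics/w1o3.png

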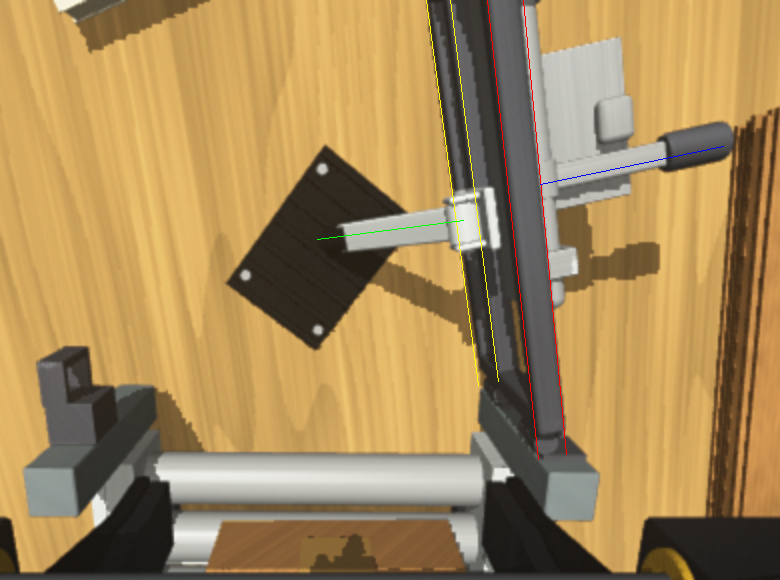

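The refined fit (pin 0.653, -0.243; gate 1.375 rad) matches the wrist view closely, and the carton centre is about 165 mm in. Next is the stop.

Run:
```python
from h import *
from cell import *
TH=1.375; q=quat(gax(TH)[0],True)
def P(e,dz=0): return gate(.135,-(.022+.105*np.cos(e)),.125+.105*np.sin(e)-.019+dz,TH)
es=np.linspace(-.92,1.64,13)
for e in es: assert solve_ik(P(e),q) is not None
movep(P(-.92,.25),q)
move_straight(P(-.92,.06),vel=.25)
print(move_straight(P(-.92,.0),vel=.1,guard=10))
gripper_to(0.0,f_grip=6)
o=observe();print("grip",o["opening"]*87,o["contact_force"],o["clock"])
c=read_camera("wrist");cv2.imwrite("pics/w2.png",c["img"][:,:,::-1])
c=read_camera("side");cv2.imwrite("pics/s2.png",c["img"][:,:,::-1])
```

```text
False
grip 19.91955790760306 [ 1.42095244 -4.99903559 -0.04924239] 11.9667
```

View pics/w2.png

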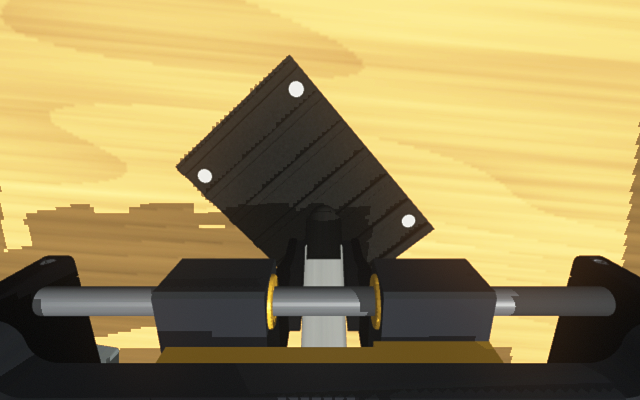

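The jaws hold the 20 mm leg (opening 19.9 mm), and the leg sits centred between the fingers at about (323,280). Swinging it up.

Run:
```python
from h import *
from cell import *
TH=1.375
def P(e,dz=0): return gate(.135,-(.022+.105*np.cos(e)),.125+.105*np.sin(e)-.019+dz,TH)
es=np.linspace(-.92,1.64,12)[1:]
for e in es:
    hit=move_straight(P(e),vel=.14,guard=25)
    o=observe();print(round(e,2),hit,np.round(o["contact_force"],1),round(o["opening"]*87,1))
    if hit: break
print(observe()["clock"])
c=read_camera("side");cv2.imwrite("pics/s3.png",cv2.resize(c["img"][130:380,250:520,::-1],None,fx=2.4,fy=2.4))
c=read_camera("wrist");cv2.imwrite("pics/w3.png",c["img"][:,:,::-1])
```

```text
-0.69 False [ 1.  -3.8  0.4] 19.9
-0.45 False [-0.6 -1.3 -0.3] 20.4
-0.22 False [-3.1  1.2 -0.2] 19.9
0.01 False [-2.9  3.3 -0.3] 20.4
0.24 False [-3.8  4.6  0.1] 20.3
0.48 False [-3.7  5.2  1.4] 20.1
0.71 False [-4.1  4.3  3. ] 20.1
0.94 False [-3.1  4.   4.1] 20.0
1.17 False [-1.8  4.5  4.9] 20.0
1.41 False [-0.3  4.   5. ] 20.1
1.64 False [1.5 2.1 4.1] 19.6
15.6417
```

View pics/s3.png

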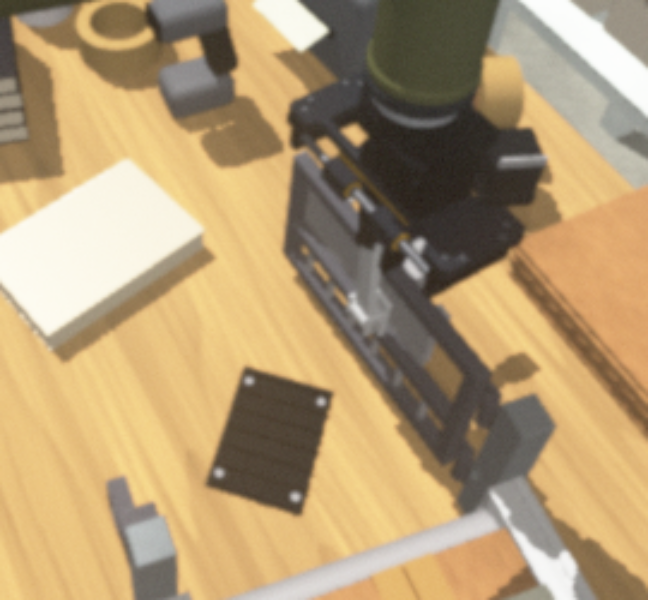

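View pics/w3.png

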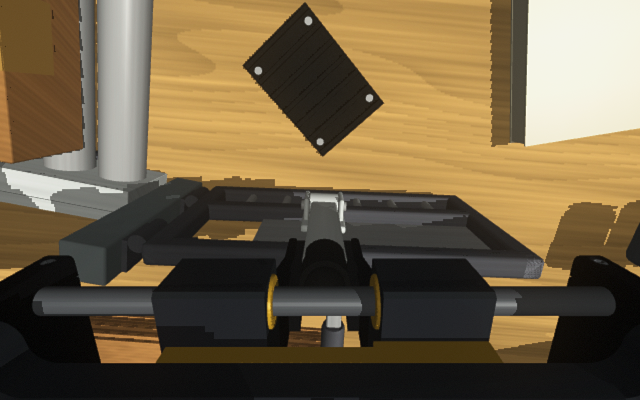

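The leg is upright against the leaf. I'll release it, back off upward and look.

Run:
```python
from h import *
from cell import *
gripper_to(1.0)
p=observe()["position"]
move_straight(p+[0,0,.14],vel=.25)
setw(observe());np.save("o4.npy",np.r_[observe()["position"],observe()["tcp_rot"]])
c=read_camera("side");cv2.imwrite("pics/s4.png",cv2.resize(c["img"][130:380,250:520,::-1],None,fx=2.4,fy=2.4))
c=read_camera("wrist");cv2.imwrite("pics/w4.png",c["img"][:,:,::-1])
print(observe()["clock"])
```

```text
17.825
```

View pics/s4.png

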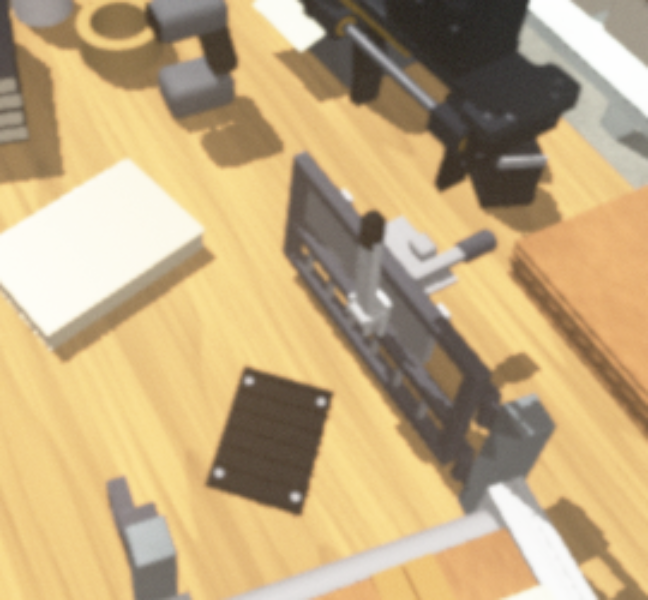

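View pics/w4.png

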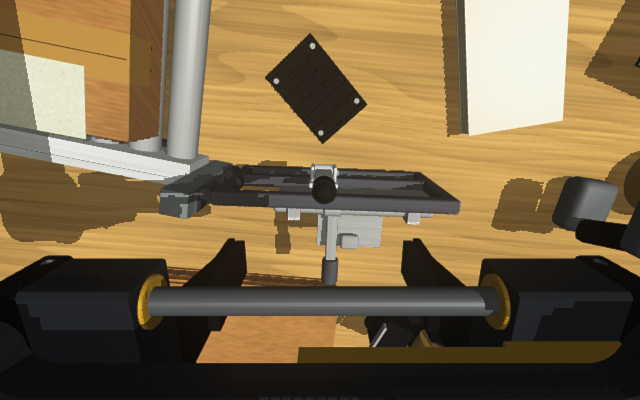

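The stop stands upright with its black foot at (372,225) and the gate hasn't moved. Now I'll close the gate.

Run:
```python
from h import *
from cell import *
def G(th,out=.021,z=.15): return gate(.235,out,z,th)
q=lambda th: quat(gax(th)[1])
ths=np.linspace(1.30,0.06,8)
gripper_to(0.0)
movep(G(1.40,.075,.30),q(1.40))
print(observe()["position"],observe()["clock"])
move_straight(G(1.40,.075,.15),vel=.25,guard=12)
print(move_straight(G(1.38,.021),vel=.12,guard=12,frame=q(1.38)))
for th in ths:
    hit=move_straight(G(th),vel=.16,frame=q(th),guard=12)
    o=observe();print(round(th,2),hit,np.round(o["contact_force"],1),np.round(o["dq"].max(),2))
    if hit: break
hit=move_straight(G(-.02,.019),vel=.05,frame=q(0),guard=8)
o=observe();print(hit,np.round(o["contact_force"],1),o["clock"],(o["position"]-PIN)@LX,(o["position"]-PIN)@LY)
c=read_camera("side");cv2.imwrite("pics/s5.png",cv2.resize(c["img"][150:400,250:520,::-1],None,fx=2.4,fy=2.4))
```

```text
[ 0.71311776 -0.00422627  0.30016058] 20.875
False
1.3 False [-0.2  0.7  0.6] 0.01
1.12 False [0.5 0.  0.3] 0.01
0.95 False [0.6 0.4 0.2] 0.01
0.77 False [ 0.6  0.3 -0.7] 0.01
0.59 False [ 0.5 -0.  -0.1] 0.01
0.41 False [ 0.4  0.1 -0.4] 0.01
0.24 False [-0.   0.1  0.1] 0.01
0.06 False [-0.  -0.2 -0.7] 0.01
True [0.9 1.2 1.7] 25.7917 -0.23439647344453537 0.020351001493917897
```

View pics/s5.png

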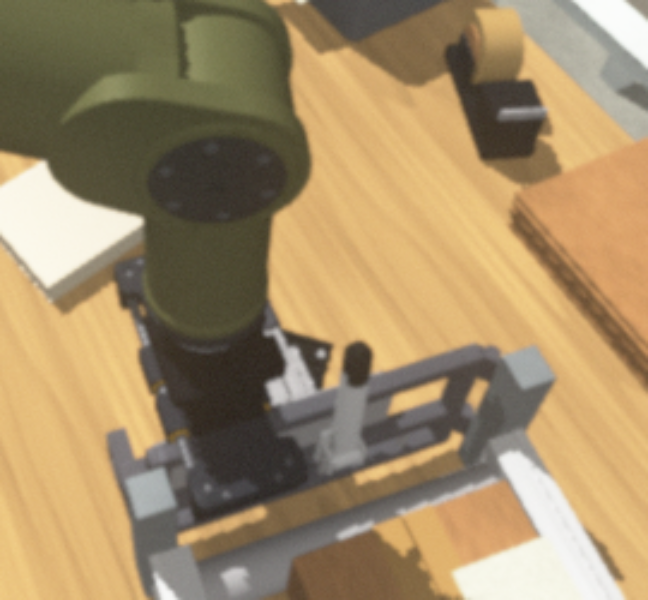

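Run:
```python
from h import *
from cell import *
move_straight(gate(.235,.07,.15,0),vel=.2)
move_straight(gate(.235,.09,.28,0),vel=.3)
gripper_to(1.0)
movep(gate(.148,.06,.33,0),quat(LX))
o=observe();setw(o);print(o["clock"])
im=read_camera("wrist")["img"][:,:,::-1].copy();cv2.imwrite("pics/w6.png",im)
im=cv2.resize(im,None,fx=2,fy=2)
TH=0
def L(pts,c):
    p=np.array([proj("wrist",q)*2 for q in pts]).astype(int); cv2.polylines(im,[p],False,c,1)
for s in(-.008,.008): L([gate(0,s,.18,TH),gate(.285,s,.18,TH)],(0,0,255))
L([gate(.15,.026,.12,TH),gate(.15,.132,.12,TH)],(255,0,0))
cv2.imwrite("pics/w6o.png",im[0:580,240:1040])
```

```text
29.825
```

View pics/w6o.png

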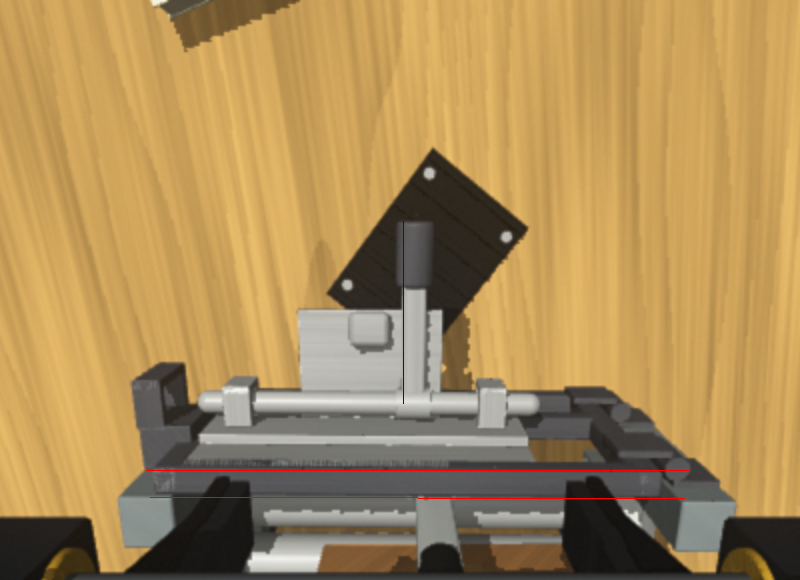

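The gate is shut squarely and the rod lines up with the keep. The barrel at (415,255) puts the handle about 143 mm from the pin. Next I'll grasp it, lift and slide.

Run:
```python
from h import *
from cell import *
A=.143
def B(al,h,dz=0,bias=.002): return gate(al,.026+.088*np.cos(h)-bias,.12+.088*np.sin(h)-.019+dz,0)
rep=lambda s,hit=None:(lambda o:print(s,hit,np.round(o["contact_force"],1),round(o["opening"]*87,1),np.round([-(o["position"]-PIN)@LX,(o["position"]-PIN)@LY,o["position"][2]],4),round(o["clock"],1)))(observe())
move_straight(B(A,0,.10,0),vel=.25)
rep("down",move_straight(B(A,0,0,0),vel=.15,guard=10))
gripper_to(0.0,f_grip=10); rep("grip")
for h in(.2,.4,.6): rep(h,move_straight(B(A,h),vel=.08,guard=20))
c=read_camera("side");cv2.imwrite("pics/s7.png",cv2.resize(c["img"][150:400,250:520,::-1],None,fx=2.4,fy=2.4))
rep("slide",move_straight(B(A+.03,.6),vel=.08,guard=15))
rep("slide",move_straight(B(A+.065,.6),vel=.05,guard=12))
c=read_camera("wrist");cv2.imwrite("pics/w7.png",c["img"][:,:,::-1])
```

```text
down False [ 0.2 -0.6  0.5] 87.2 [0.142  0.1138 0.1022] 31.4
grip None [-0.5 -0.3  0.8] 21.8 [0.1432 0.114  0.1009] 32.5
0.2 False [-0.3  4.1  0.2] 21.8 [0.1427 0.1112 0.1192] 32.9
0.4 False [-0.1  3.8  1.1] 21.3 [0.1427 0.1051 0.1357] 33.2
0.6 False [-0.8  2.7  0.7] 21.6 [0.1428 0.0958 0.1512] 33.6
slide False [-0.6  2.   1. ] 21.4 [0.1736 0.0965 0.1506] 34.2
slide True [ 4.7 -1.6 -1.9] 21.3 [0.1979 0.0962 0.1514] 34.7
```

View pics/s7.png

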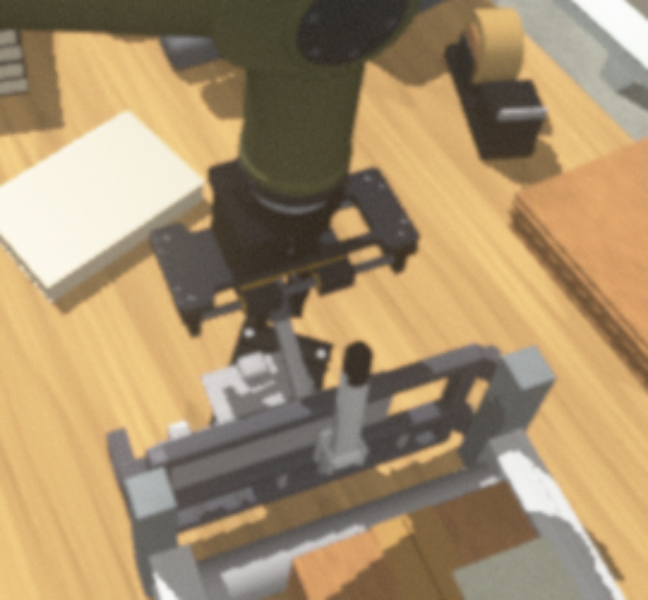

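View pics/w7.png

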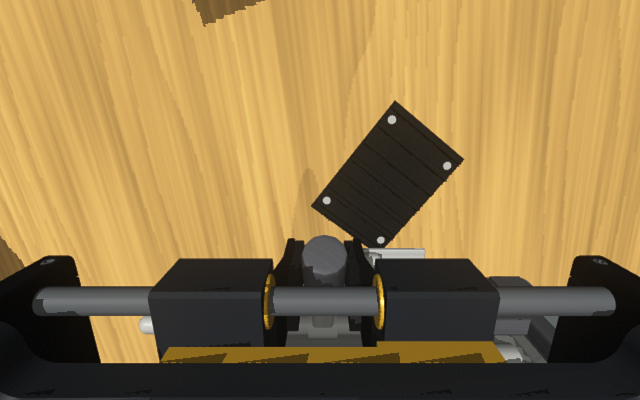

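The slide stopped after 55.1 mm, which is fully home. I'll lower the handle and release it.

Run:
```python
from h import *
from cell import *
def B(al,h,dz=0,bias=.0): return gate(al,.026+.088*np.cos(h)-bias,.12+.088*np.sin(h)-.019+dz,0)
rep=lambda s,hit=None:(lambda o:print(s,hit,np.round(o["contact_force"],1),round(o["opening"]*87,1),np.round([-(o["position"]-PIN)@LX,(o["position"]-PIN)@LY,o["position"][2]],4),round(o["clock"],1)))(observe())
for h in(.4,.2,.03): rep(h,move_straight(B(.199,h),vel=.08,guard=12))
gripper_to(1.0); rep("open")
p=observe()["position"]; move_straight(p+[0,0,.08],vel=.15)
movep(gate(.16,.08,.36,0),quat(LX)); dwell(.3)
o=observe();setw(o)
im=read_camera("wrist")["img"][:,:,::-1].copy();cv2.imwrite("pics/w8.png",cv2.resize(im[:290,120:520],None,fx=2,fy=2))
c=read_camera("side");cv2.imwrite("pics/s8.png",cv2.resize(c["img"][150:400,250:520,::-1],None,fx=2.4,fy=2.4))
c=read_camera("top");cv2.imwrite("pics/t8.png",c["img"][:,:,::-1])
rep("end")
```

```text
0.4 False [ 6.3 -3.8 -1.9] 21.7 [0.1979 0.1065 0.1345] 35.1
0.2 False [ 7.  -3.1 -2.2] 21.8 [0.1979 0.1122 0.1173] 35.5
0.03 False [ 7.6 -3.6 -1.5] 21.5 [0.1978 0.1141 0.1024] 35.8
open None [ 0.2 -0.5  0.1] 86.9 [0.199  0.114  0.1037] 37.1
end None [-0.3  0.1 -0. ] 87.6 [0.1602 0.0801 0.3597] 39.0
```

View pics/w8.png

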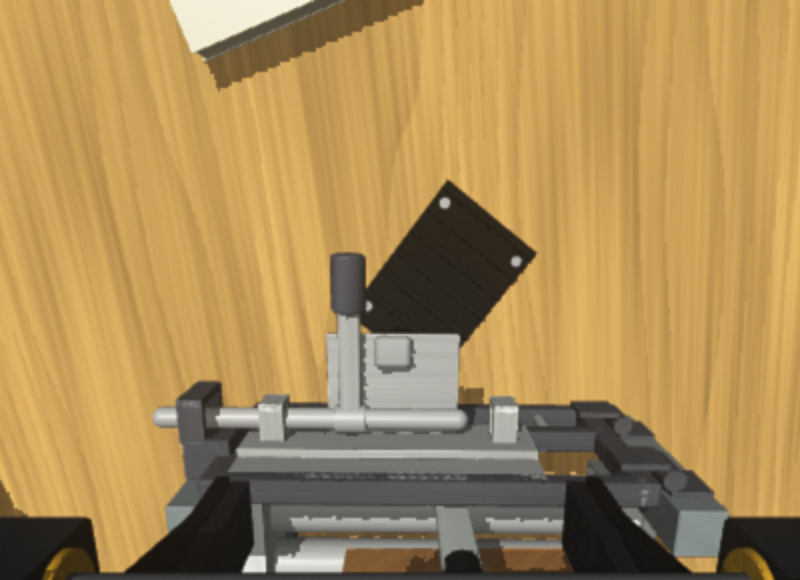

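View pics/s8.png

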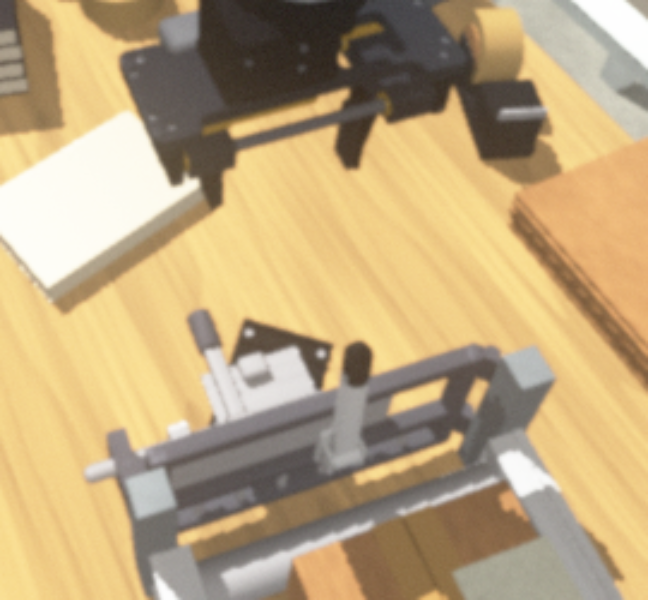

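View pics/t8.png

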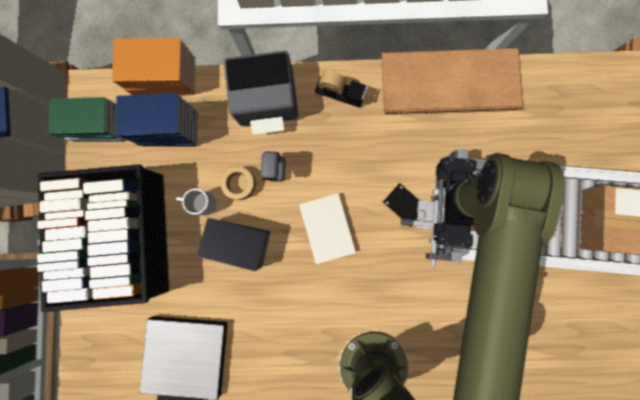

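The rod now passes through the keep (tip at (160,417)) and the handle lies past the bump. The stop is upright, and the other objects are where they started. Handing in.

```bash
python3 -c "
from cell import *
print(hand_in(), observe()['clock'])"
```

```text
the job is handed in; nothing more can be done
the job is handed in; nothing more can be done
```

The lane is shut, and I handed the job in with about 39 of the 72 s used. Everything was done in the order asked:

- **Carton:** I pushed it in until its front was about 50 mm behind the mouth, so its centre is about 165 mm in. It did not reach the carton behind, which it would meet at about 250 mm.
- **Stop:** I pinched it and swung it upright. It stayed leaning on the gate, including through the gate's swing.
- **Gate:** I pushed it from its outer side until it met its end stop. The wrist picture shows it square across the mouth.
- **Bolt:** I lifted the handle to about 0.6 rad and slid it until it stopped, 55 mm along. I then lowered and released it.

The last pictures show the rod through the keep, the handle lying level behind the bump, and the stop upright. The books, scanner, tape roll and mug look the same as at the start. The highest contact force I read was about 8.5 N.

My first estimate of the hinge position was off by about 6 mm, and I corrected it from the wrist picture before touching the stop. I measured the next carton at about 395 mm behind the mouth, against the stated 370 mm or so. I did not measure the carton's position again after the gate was shut. No other check failed.

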